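# Square a bisque frame into the corner pocket of the jig

### The arm

A 6-joint arm with a two-finger parallel gripper is mounted at the origin on the work surface. World frame = base frame: x ahead of the robot, y to its left, z up, the work surface at z = 0. Lengths are in mm, angles in rad, forces in N, time in s.
With the tool pointing down it reaches from about 350 to 975 mm from the base axis. Payload 7.1 kg.
Tool frame: the origin (TCP) lies midway between the tips of the shut fingers; the grasp point (between the pads) lies 19 mm behind it; z points along the fingers, x is the direction in which the jaws open and shut, and the axes are right-handed (so a half turn about z gives the same grasp; the last joint's range is limited). The gripper opens to 88 mm and grips with 3 to 60 N. Pads are 20 mm wide; open, the fingers measure 115 mm over their backs; the gripper's body (75 mm by 178 mm) begins 61 mm behind the grasp point.
Start: joints at [-1.194, 0.423, 1.63, -0, 1.089, -0.019], TCP at [240.982, -576.656, 222.675] pointing down, gripper open.
Joint ranges: [-3, 3], [-0.9, 2.11], [0.09, 2.58], [-1.31, 4.45], [0.11, 2.69], [-2.54, 2.54]. Speed limits (rad/s): [2.39, 2.39, 3.01, 3.14, 3.14, 3.14].

### API

Orientations are given as a rotation vector (axis times angle).
In Python, from workcell import telemetry, imaging, ticket gives the robot as it stands.
- The arm moves only by the tool jog_arm, never from a script. Its arguments are lists of equal length, an entry for each row: "travel": the shift along the world's x, y, z in units of 400 mm (1.0 is 400 mm), a list of three; "dr": the turn, a rotation vector about the world's x, y, z in units of 90 degrees (1.0 is 90 degrees), a list of three. In form: {"travel": [[tx, ty, tz], ...], "dr": [[wx, wy, wz], ...]}. A call has exactly 10 rows; each row is the pose to reach, as a shift and turn from the pose measured when the call began; what a row does not reach only later rows make up. A row lasts 1/10 s, in which the tool goes at most 50 mm and 8.59 degrees, less where a joint would pass 70% of its speed; a pose out of reach is approached as far as the arm can. A call with a number of a shift or a turn outside -1 to 1 is refused whole. A call with a gripper value outside its range is refused whole. "hand" is the opening, from -1 (shut) to 1 (fully open), set as the call begins (left out, the last holds). The fingers move at their own pace and stop on an object; the grip force is fixed at half the most. Time passes only in rows, so rows that repeat a pose let the fingers close, or fill a call up. It gives the time, the measured TCP pose, the force and the opening at its end, in the units of the state.
- telemetry.get_obs(): the state, without advancing time (a new reading comes with each control period).
- imaging.get_image(name): name is "scene" or "top" or "wrist"; returns a dict with "pixels" (420x560x3 uint8, red, green, blue), "range_z" (420x560 float32, mm along the optical axis (not along the pixel's ray), 0 where there is no reading), "fx", "fy", "cx", "cy" (pixels), "k1" (the pictures are not rectified: a ray, as slopes to the right and down, at radius r is drawn at 1 + k1 r^2 times it, then the intrinsics apply), "extrinsics" (4x4, takes a point from world to camera coordinates). Camera axes: x right, y down, z forward; pixel columns grow to the right and rows downward; lengths in mm; the calibration is good to about 2 mm. A picture is of the moment at which its call begins.
- ticket.close_job(): hands the job in, once; it reports no verdict.
The state is a dict: "t": time; "qpos": joint angles; "qvel": joint speeds; "joint_torque": joint torques, N m; "ee_pos": TCP position; "orientation": TCP orientation; "ft_force": force on the tool from outside, world axes, zero at the start; "moment": the same for the moment, N m; "width": finger opening in mm.
Only numpy, scipy, OpenCV 4.12 (cv2) and the standard library are available. Lean on these libraries where they do the work, as an engineer would, in place of code of your own. Each camera call takes 0.05 s, during which the arm holds its last target. There are 200 camera calls.

### The job

The small white porcelain frame lying loose on the wooden squaring jig has to be seated for decorating. With a fingertip, first push it over against the long metal rail, near where it lies, until its long edge is flush, then slide it along with that edge kept on the rail all the way into the pocket at the rail's end until it is fully home against both the rail and the end stop. Never pick the frame up, leave it lying flat, and do not disturb the vase, the bowl or the brush.

Things in the scene. Friction and masses are not known exactly. Their poses are not given: they have to be found in the camera images.
- jig: Squaring jig, fixed to the bench: brown wooden board 190 mm (x) by 380 mm (y), 15 mm thick, on which the frame slides. Origin: centre of its underside, on the bench. Its x axis points across the board to the rail, y runs along the rail to the pocket, z up. Pocket at the +y end, between rail, end stop and keeper: 84 mm wide (4 mm more than the frame), 45 mm deep, open towards -y and above.
- rail (a point): Aluminium rail along the board's whole +x edge, 10 mm thick, 14 mm above the board's top. This point: middle of the top edge of its inner face (jig x = 75 mm, y = 0, z = 29 mm); axes as the jig's.
- end_stop (a point): Pale wooden end stop, square to the rail at the board's +y end, 14 mm above the board's top, from the rail to jig x = -27 mm, 18 mm thick. This point: middle of the top edge of its inner face (jig x = 24 mm, y = 170 mm, z = 29 mm).
- keeper (a point): Pale wooden keeper, parallel to the rail, 18 mm wide, 14 mm above the board's top, from its round nose at jig y = 125 mm to the end stop; third side of the pocket. This point: on the top edge of its inner face where the rounding of the nose ends (jig x = -9 mm, y = 134 mm, z = 29 mm).
- pocket_home (a point): Point on the board's top where the centre of the frame's underside is when the frame is fully home (jig x = 35 mm, y = 120 mm, z = 15 mm); axes as the jig's. The home frame stands 55 mm out of the pocket.
- frame: Loose white bisque porcelain frame, 80 mm (x) by 100 mm (y), 10 mm thick, 0.1 to 0.17 kg, with a 46 by 62 mm window through its middle (a closed fingertip fits in) and 13 mm wide, 3 mm high rosettes on its corners. Origin: underside, centre of the window. Starts near the board's -y end, off the rail, turned up to 20 degrees, +x long edge towards the rail. Slides with about 0.5 to 1.5 N.
- vase: Bystander: small white shouldered vase, 130 mm tall, 72 mm across, standing on the bench beyond one end of the jig. Origin: centre of its foot.
- bowl: Bystander: white porcelain bowl, 104 mm across the rim, 45 mm high, on the bench beyond the other end of the jig. Origin: centre of its foot.
- brush: Bystander: flat brush 190 mm long, lying on the bench behind the rail (on the jig's +x side), roughly along the rail. Origin: middle of its underside.
Mind the look-alikes: they are no part of the job. What is meant by the frame is not red or turquoise, and is the smaller of those in its own colour.

How it is judged (in metres and radians):
On the way:
1. the frame's long edge lies flush on the rail (within 2.5 mm, 3 degrees) while the frame is still in the -y half of the jig (x of frame in the frame of jig above 0.0325 m and angle between the x axis of frame and the x axis of jig, either way round below 0.052 rad and y of frame in the frame of jig below 0 m), for 0.1 s.
At the end, for the whole second after the job is handed in: The frame lies flat and still on the board in the pocket, within 2.5 mm of touching both the rail and the end stop and square to them within 2.3 degrees (x of frame in the frame of pocket_home between -0.0025 and 0.002 m and y of frame in the frame of pocket_home between -0.0025 and 0.002 m and z of frame in the frame of pocket_home below 0.002 m and angle between the x axis of frame and the x axis of jig, either way round below 0.04 rad and angle between frame's own z axis and vertical below 0.05 rad and linear speed of frame below 0.01 m/s).
It fails at once if the frame is lifted more than 6 mm off the board or tipped by more than 10 degrees (z of frame in the frame of jig above 0.021 m or angle between frame's own z axis and vertical above 0.175 rad).
It fails at once if the frame is slid into the +y half of the jig with its edge more than 5 mm off the rail or turned more than 7 degrees from it (y of frame in the frame of jig above 0 m and (x of frame in the frame of jig below 0.03 m or angle between the x axis of frame and the x axis of jig, either way round above 0.122 rad)).
It fails at once if the vase, the bowl or the brush is disturbed (moved more than 15 mm) (distance of any of vase, bowl, brush from where it was at the start of the episode above 0.015 m).
It also fails if it takes over 48 s, if anything falls off the work surface, if the arm or the gripper's body presses on something with over 40 N, if the wrist force passes 120 N, or if a joint passes its speed limit or range.

## Working session

There is one attempt and no reset: what is moved stays moved. The work goes in short steps, Python scripts to look and compute and a tool call to move; the robot and the scene stay as the last step left them, time stands still between calls to the robot, and variables do not carry over. Pictures are saved under pics/ and viewed, about 8 in all and at most 12, crops included, and the job is handed in when it is done.

Besides the shell and the picture viewer there is one more tool, called by a JSON object that holds its "api" and its "payload", one argument or row to a line. jog_arm: Moves the arm, as the interface text tells. Its arguments: {"type":"object","properties":{"travel":{"type":"array"},"dr":{"type":"array"},"hand":{"type":"number"}},"required":["travel","dr"]}

```bash
mkdir -p pics; ls; cat > h.py <<'E'
import numpy as np, cv2
from workcell import telemetry, imaging, ticket
def grab(name, png=None):
    im=imaging.get_image(name)
    if png: cv2.imwrite('pics/'+png, im['pixels'][:,:,::-1])
    return im
def rays(im,uv):
    K=np.array([[im['fx'],0,im['cx']],[0,im['fy'],im['cy']],[0,0,1.]])
    d=np.array([im['k1'],0,0,0,0.])
    p=cv2.undistortPoints(np.array(uv,float).reshape(-1,1,2),K,d)[:,0]
    T=np.array(im['extrinsics']); R,t=T[:3,:3],T[:3,3]
    return -R.T@t, np.c_[p,np.ones(len(p))]@R
def onplane(im,uv,z):
    o,d=rays(im,uv); return o+d*((z-o[2])/d[:,2])[:,None]
def proj(im,P):
    T=np.array(im['extrinsics']); c=np.array(P,float).reshape(-1,3)@T[:3,:3].T+T[:3,3]
    s=c[:,:2]/c[:,2:]; s=s*(1+im['k1']*(s**2).sum(1))[:,None]
    return s*[im['fx'],im['fy']]+[im['cx'],im['cy']]
E
python3 - <<'E'
from h import *
a=grab('top','top0.png'); b=grab('scene','scene0.png')
for i in (a,b): print({k:i[k] for k in('fx','fy','cx','cy','k1')}, np.round(i['extrinsics'],3).tolist())
o=telemetry.get_obs(); print(o['t'],o['ee_pos'],o['orientation'],o['width'],o['ft_force'])
E
```

```text
pics
{'fx': 460.9528652001717, 'fy': 460.9528652001717, 'cx': 287.22194860581374, 'cy': 209.30233694344759, 'k1': -0.08088371968153685} [[0.01, -1.0, 0.019, 13.766], [-0.999, -0.011, -0.053, 535.824], [0.054, -0.018, -0.998, 1407.289], [0.0, 0.0, 0.0, 1.0]]
{'fx': 540.6907238407807, 'fy': 540.6907238407807, 'cx': 287.4014658825066, 'cy': 213.5003944888148, 'k1': -0.012171985794406611} [[-0.798, 0.602, 0.005, 417.837], [0.462, 0.617, -0.637, -243.372], [-0.386, -0.506, -0.771, 1514.164], [0.0, 0.0, 0.0, 1.0]]
0.1 [ 240.79619174 -576.22946303  222.00670239] [-2.61417505e+00  1.74095613e+00  1.68400937e-03] 87.4257435132438 [-1.02072315  0.08380269  0.25802776]
```

View pics/top0.png

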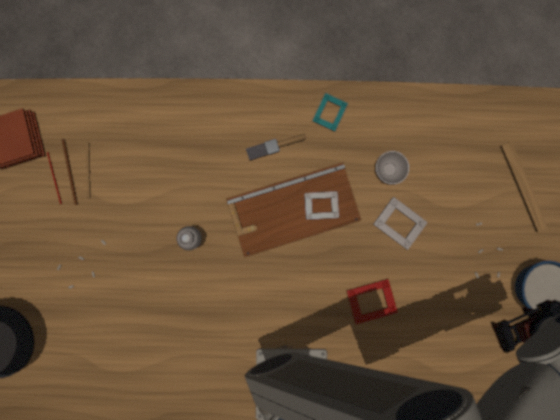

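View pics/scene0.png

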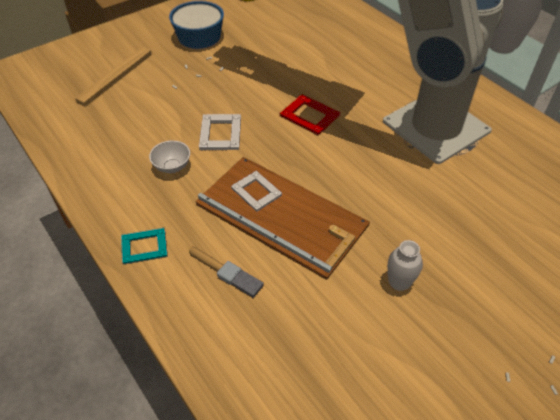

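Top view: white frame on the board at (322,206), rail along the upper board edge (229,200)–(344,166), pocket at the left (240,215), vase (189,238), bowl (393,168), brush (275,147). The big white frame at (401,222) is a look-alike. Next I'll measure these.

```bash
cat > m.py <<'E'
from h import *
def jigpose(top):
    hsv=cv2.cvtColor(top['pixels'],cv2.COLOR_RGB2HSV)
    roi=np.zeros(hsv.shape[:2],np.uint8); roi[150:270,215:372]=1
    return hsv,roi
E
python3 - <<'E'
from h import *
a=grab('top'); b=grab('scene')
for im,pts in((a,[(300,225),(265,225),(200,210),(380,250),(290,183),(322,194),(242,212)]),(b,[(300,230),(230,205),(330,200),(260,230),(250,180),(340,245)])):
    h=cv2.cvtColor(im['pixels'],cv2.COLOR_RGB2HSV)
    for u,v in pts: print((u,v),im['pixels'][v,u],h[v,u])
A=cv2.resize(a['pixels'][155:265,215:370,::-1],None,fx=5,fy=5,interpolation=cv2.INTER_CUBIC)
cv2.imwrite('pics/topc.png',np.clip(A*1.0,0,255).astype(np.uint8))
E
```

```text
(300, 225) [106  65  41] [ 11 156 106]
(265, 225) [107  67  41] [ 12 157 107]
(200, 210) [130 100  68] [ 15 122 130]
(380, 250) [121  94  61] [ 17 126 121]
(290, 183) [123 120 115] [ 19  17 123]
(322, 194) [149 143 136] [ 16  22 149]
(242, 212) [104  64  37] [ 12 164 104]
(300, 230) [143  83  35] [ 13 193 143]
(230, 205) [144  84  37] [ 13 189 144]
(330, 200) [178 130  70] [ 17 155 178]
(260, 230) [130 134 122] [ 40  23 134]
(250, 180) [185 171 157] [ 15  39 185]
(340, 245) [174 131  71] [ 17 151 174]
```

View pics/topc.png

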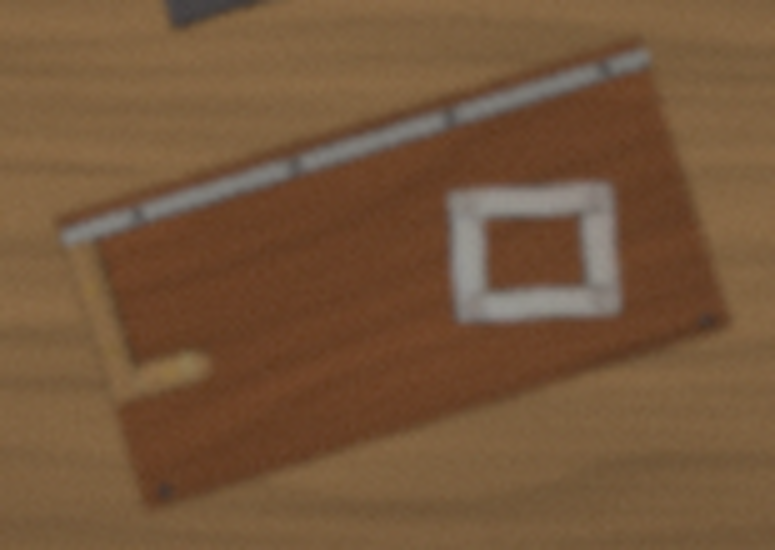

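The enlarged crop shows the rail (crop (60,235)→(650,60)), the frame (corners (450,190), (610,185), (620,312), (458,320)) and the pocket at lower left. The frame is turned about 17° from the rail.

```bash
cat > m.py <<'E'
from h import *
def comps(im,box,smax=50,vmin=90):
    h=cv2.cvtColor(im['pixels'],cv2.COLOR_RGB2HSV)
    m=((h[:,:,1]<smax)&(h[:,:,2]>vmin)).astype(np.uint8)
    z=np.zeros_like(m); x0,y0,x1,y1=box; z[y0:y1,x0:x1]=m[y0:y1,x0:x1]
    cs,_=cv2.findContours(z,cv2.RETR_EXTERNAL,cv2.CHAIN_APPROX_NONE)
    return [c[:,0] for c in cs if cv2.contourArea(c)>60]
def rect(im,c,z):
    P=onplane(im,c,z)[:,:2]; return cv2.minAreaRect(P.astype(np.float32)),P
E
python3 - <<'E'
from m import *
for n,box in (('top',(222,155,368,262)),('scene',(195,160,372,275))):
    im=grab(n)
    for c in comps(im,box,70 if n=='scene' else 60):
        for z in(25,29):
            r,P=rect(im,c,z); print(n,z,np.round(r[0],1),np.round(r[1],1),round(r[2],2)); print(np.round(cv2.boxPoints(r)).tolist())
    h=cv2.cvtColor(im['pixels'],cv2.COLOR_RGB2HSV)
    m=((h[:,:,0]<15)&(h[:,:,1]>135)) if n=='top' else ((h[:,:,0]<15)&(h[:,:,1]>165))
    z=np.zeros(m.shape,np.uint8);x0,y0,x1,y1=box;z[y0:y1,x0:x1]=m[y0:y1,x0:x1]
    z=cv2.morphologyEx(z,cv2.MORPH_OPEN,np.ones((3,3)))
    z=cv2.morphologyEx(z,cv2.MORPH_CLOSE,np.ones((9,9)))
    cs,_=cv2.findContours(z,0,1); c=max(cs,key=cv2.contourArea)[:,0]
    r,P=rect(im,c,15); print('board',np.round(r[0],1),np.round(r[1],1),round(r[2],2),np.round(cv2.boxPoints(r)).tolist())
E
```

```text
top 25 [549.5 -85.5] [ 79.9 101.4] 0.69
[[509.0, -35.0], [510.0, -137.0], [590.0, -136.0], [589.0, -34.0]]
top 29 [549.2 -85.1] [ 79.7 101.1] 0.69
[[509.0, -35.0], [510.0, -136.0], [590.0, -135.0], [588.0, -34.0]]
top 25 [613.2  24.7] [ 12.1 376.7] 18.19
[[549.0, 202.0], [666.0, -156.0], [678.0, -152.0], [560.0, 206.0]]
top 29 [612.7  24.7] [ 12.1 375.6] 18.19
[[548.0, 201.0], [666.0, -156.0], [677.0, -152.0], [560.0, 205.0]]
board [525.7  -3.3] [167.8 379.9] 18.05 [[387.0, 151.0], [505.0, -210.0], [664.0, -158.0], [547.0, 203.0]]
scene 25 [724.5  68.6] [34.  67.7] 53.16
[[687.0, 75.0], [741.0, 35.0], [762.0, 62.0], [708.0, 102.0]]
scene 29 [725.8  71. ] [33.9 67.4] 53.15
[[689.0, 78.0], [743.0, 37.0], [763.0, 64.0], [709.0, 105.0]]
scene 25 [614.3  19.4] [ 12.  377.7] 18.05
[[550.0, 197.0], [667.0, -162.0], [678.0, -158.0], [561.0, 201.0]]
scene 29 [616.  22.] [ 12.  376.2] 18.05
[[552.0, 199.0], [669.0, -159.0], [680.0, -155.0], [563.0, 203.0]]
scene 25 [553.8 -87.2] [ 82.1 103.2] 3.78
[[509.0, -38.0], [516.0, -141.0], [598.0, -136.0], [591.0, -33.0]]
scene 29 [555.8 -84.1] [ 81.8 102.7] 3.78
[[512.0, -36.0], [518.0, -138.0], [600.0, -133.0], [593.0, -30.0]]
board [542.3  -2.2] [193.2 379.8] 18.07 [[392.0, 148.0], [509.0, -213.0], [693.0, -153.0], [575.0, 208.0]]
```

{"api": "jog_arm", "payload": {
  "travel": [
    [0.1, 0.1, 0],
    [0.2, 0.2, 0],
    [0.3, 0.3, -0.02],
    [0.4, 0.4, -0.05],
    [0.5, 0.5, -0.08],
    [0.55, 0.6, -0.1],
    [0.6, 0.7, -0.12],
    [0.65, 0.8, -0.15],
    [0.7, 0.9, -0.15],
    [0.75, 0.98, -0.15]
  ],
  "dr": [
    [0, 0, -0.05],
    [0, 0, -0.05],
    [0, 0, -0.05],
    [0, 0, -0.05],
    [0, 0, -0.05],
    [0, 0, -0.05],
    [0, 0, -0.05],
    [0, 0, -0.05],
    [0, 0, -0.05],
    [0, 0, -0.05]
  ],
  "hand": -1
}}

```text
t: 1.3
ee_pos: [539.1, -185.6, 161.8]
orientation: [2.544, -1.843, -0.003]
ft_force: [0.9, -0.2, -0.2]
width: 11.1
```

{"api": "jog_arm", "payload": {
  "travel": [
    [0.01, 0.05, 0],
    [0.02, 0.12, 0],
    [0.025, 0.2, 0],
    [0.0275, 0.25, 0],
    [0.0275, 0.25, -0.06],
    [0.0275, 0.25, -0.12],
    [0.0275, 0.25, -0.18],
    [0.0275, 0.25, -0.25],
    [0.0275, 0.25, -0.25],
    [0.0275, 0.25, -0.25]
  ],
  "dr": [
    [0, 0, 0],
    [0, 0, 0],
    [0, 0, 0],
    [0, 0, 0],
    [0, 0, 0],
    [0, 0, 0],
    [0, 0, 0],
    [0, 0, 0],
    [0, 0, 0],
    [0, 0, 0]
  ]
}}

```text
t: 2.3
ee_pos: [549.9, -85.6, 61.9]
orientation: [2.544, -1.842, -0.004]
ft_force: [0.5, 0.9, 0.3]
width: 0.3
```

```bash
python3 - <<'E'
from m import *
w=grab('wrist','w0.png'); o=telemetry.get_obs(); print(o['ee_pos'],o['width'],o['ft_force'])
print(proj(w,[[550,-86,25],[*o['ee_pos'][:2],15]]))
E
```

```text
[550.66481303 -85.72143453  62.65968687] 0.1745058417264286 [ 0.32347743 -0.03892267  0.58987707]
[[278.35698277 237.41594817]
 [278.35713156 230.78951033]]
```

View pics/w0.png

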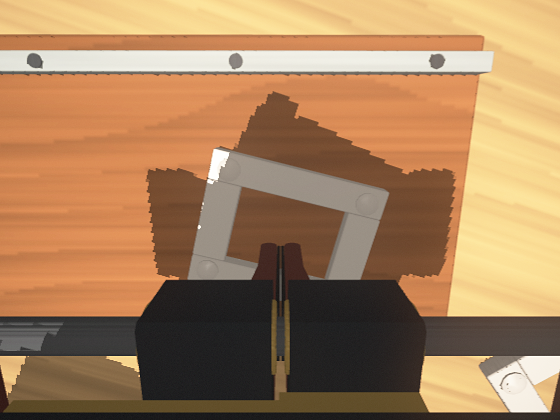

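Wrist view: the rail's inner top edge runs near row 74, almost horizontal, so the tool is square to it. The frame window has corners at about (242,187), (347,212) and (226,256), with the fingertips over it. I'll refine the jig and frame poses from this.

```bash
python3 - <<'E'
from m import *
w=grab('wrist'); g=cv2.cvtColor(w['pixels'],cv2.COLOR_RGB2GRAY).astype(int); h=cv2.cvtColor(w['pixels'],cv2.COLOR_RGB2HSV)
uv=[]
for u in range(10,480,10):
    col=h[55:85,u,1].astype(int); d=np.diff(col); uv.append((u,55+np.argmax(d)+.5))
uv=np.array(uv); print(uv[::8])
P=onplane(w,uv,29)[:,:2]; vx,vy,x0,y0=cv2.fitLine(P.astype(np.float32),cv2.DIST_HUBER,0,.01,.01)[:,0]
ang=np.degrees(np.arctan2(-vx,vy)); ang=(ang+90)%180-90; a=np.radians(ang); X=np.array([np.cos(a),np.sin(a)]);Y=np.array([-X[1],X[0]])
e=onplane(w,[(492.5,62)],29)[0,:2]; p0=np.array([x0,y0])
orig=p0-X*75; orig=orig+Y*((e-orig)@Y+190); print('ang',ang,'orig',orig)
T=np.array(telemetry.get_obs()['ee_pos'][:2])
for n,q in dict(win=onplane(w,[(242,187),(347,212),(226,256)],25),corn=onplane(w,[(215,148),(388,191)],25)).items():
    print(n,np.round((q[:,:2]-orig)@np.c_[X,Y],1))
print('tcp jig',(T-orig)@np.c_[X,Y])
E
```

```text
[[ 10.   75.5]
 [ 90.   75.5]
 [170.   75.5]
 [250.   75.5]
 [330.   75.5]
 [410.   75.5]]
ang 18.183151 orig [536.98602428  -3.81451974]
win [[  16.8  -62.3]
 [   2.4 -121.5]
 [ -24.4  -51.8]]
corn [[  38.3  -48.2]
 [  14.6 -143.9]]
tcp jig [-12.22285478 -82.26454033]
```

{"api": "jog_arm", "payload": {
  "travel": [
    [0, 0, -0.03],
    [0, 0, -0.06],
    [0, 0, -0.09],
    [0, 0, -0.105],
    [0, 0, -0.105],
    [0, 0, -0.105],
    [0.01, 0.003, -0.105],
    [0.02, 0.006, -0.105],
    [0.03, 0.009, -0.105],
    [0.03, 0.01, -0.105]
  ],
  "dr": [
    [0, 0, 0],
    [0, 0, 0],
    [0, 0, 0],
    [0, 0, 0],
    [0, 0, 0],
    [0, 0, 0],
    [0, 0, 0],
    [0, 0, 0],
    [0, 0, 0],
    [0, 0, 0]
  ]
}}

```text
t: 3.4
ee_pos: [563.9, -81.7, 21.4]
orientation: [-2.544, 1.842, -0.001]
ft_force: [-0.3, 0.1, -0.1]
width: 0.6
```

{"api": "jog_arm", "payload": {
  "travel": [
    [0.009, 0.003, -0.004],
    [0.018, 0.006, -0.004],
    [0.027, 0.009, -0.004],
    [0.036, 0.012, -0.004],
    [0.045, 0.015, -0.004],
    [0.054, 0.018, -0.004],
    [0.063, 0.021, -0.004],
    [0.072, 0.024, -0.004],
    [0.081, 0.027, -0.004],
    [0.0855, 0.028, -0.004]
  ],
  "dr": [
    [0, 0, 0],
    [0, 0, 0],
    [0, 0, 0],
    [0, 0, 0],
    [0, 0, 0],
    [0, 0, 0],
    [0, 0, 0],
    [0, 0, 0],
    [0, 0, 0],
    [0, 0, 0]
  ]
}}

```text
t: 4.4
ee_pos: [598.6, -70.3, 19.8]
orientation: [-2.544, 1.842, -0.002]
ft_force: [-0.7, -0.7, 0.3]
width: 0.4
```

```bash
python3 - <<'E'
from m import *
w=grab('wrist','w1.png'); o=telemetry.get_obs(); print(o['ee_pos'],o['width'],o['ft_force'])
E
```

```text
[598.75951922 -70.34304731  19.83497936] 0.3105413162263167 [ 0.46520567 -0.21802091 -0.88661004]
```

View pics/w1.png

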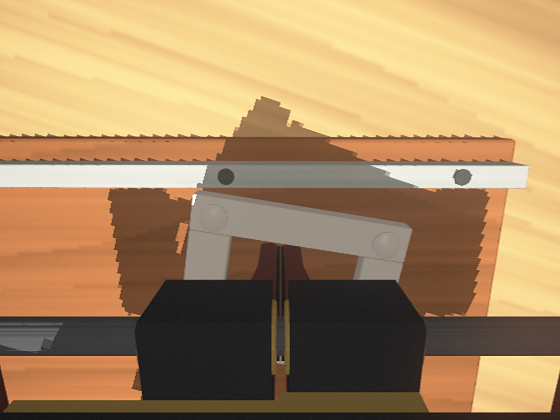

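Wrist view: the +y corner of the frame (195,193) is almost on the rail (row 187), with about 10° still to turn and the finger against the inner window edge. I'll keep pushing.

{"api": "jog_arm", "payload": {
  "travel": [
    [0.004, 0.0013, 0],
    [0.008, 0.0026, 0],
    [0.012, 0.004, 0],
    [0.016, 0.0053, 0],
    [0.019, 0.0063, 0],
    [0.022, 0.0073, 0],
    [0.025, 0.0083, 0],
    [0.0275, 0.009, 0],
    [0.03, 0.01, 0],
    [0.03, 0.01, 0]
  ],
  "dr": [
    [0, 0, 0],
    [0, 0, 0],
    [0, 0, 0],
    [0, 0, 0],
    [0, 0, 0],
    [0, 0, 0],
    [0, 0, 0],
    [0, 0, 0],
    [0, 0, 0],
    [0, 0, 0]
  ]
}}

```text
t: 5.45
ee_pos: [609.0, -66.9, 19.8]
orientation: [2.544, -1.841, -0.002]
ft_force: [-7.8, -4.5, 4.4]
width: 0.5
```

```bash
python3 - <<'E'
from m import *
w=grab('wrist','w2.png'); o=telemetry.get_obs(); print(o['ee_pos'],o['width'],o['ft_force'])
E
```

```text
[609.02722739 -66.90339956  19.76894875] 0.3844938436462412 [-6.65957262 -4.15419297  4.50644604]
```

View pics/w2.png

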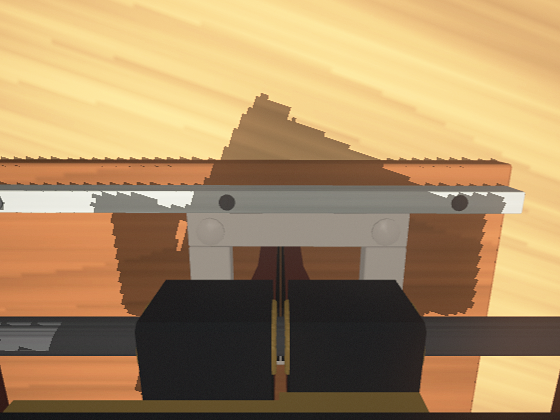

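The frame is flush: its edge is parallel to the rail along row 213, pressed at about 8 N. Now I'll slide it along the rail with a light inward press.

{"api": "jog_arm", "payload": {
  "travel": [
    [0.0017, 0.0006, 0],
    [0.0017, 0.0006, 0],
    [-0.003, 0.015, 0],
    [-0.008, 0.031, 0],
    [-0.013, 0.046, 0],
    [-0.018, 0.061, 0],
    [-0.0225, 0.075, 0],
    [-0.0273, 0.09, 0],
    [-0.0323, 0.105, 0],
    [-0.0373, 0.12, 0]
  ],
  "dr": [
    [0, 0, 0],
    [0, 0, 0],
    [0, 0, 0],
    [0, 0, 0],
    [0, 0, 0],
    [0, 0, 0],
    [0, 0, 0],
    [0, 0, 0],
    [0, 0, 0],
    [0, 0, 0]
  ]
}}

```text
t: 6.5
ee_pos: [593.5, -19.4, 19.5]
orientation: [2.543, -1.84, -0.003]
ft_force: [-2.2, -5.5, -1.1]
width: 0.2
```

```bash
python3 - <<'E'
from m import *
w=grab('wrist','w3.png'); o=telemetry.get_obs(); print(o['ee_pos'],o['width'],o['ft_force'])
X=np.array([.950,.312]);d=np.array(o['ee_pos'][:2])-[537,-3.8];print(d@X, d@[-.312,.950], np.array(o['ft_force'][:2])@X)
E
```

```text
[593.21421596 -18.54309048  19.53203716] 0.08823482926435355 [-5.19304372 -3.46611218  1.04164495]
48.80366093209534 -31.54477133149874 -6.014818536809752
```

View pics/w3.png

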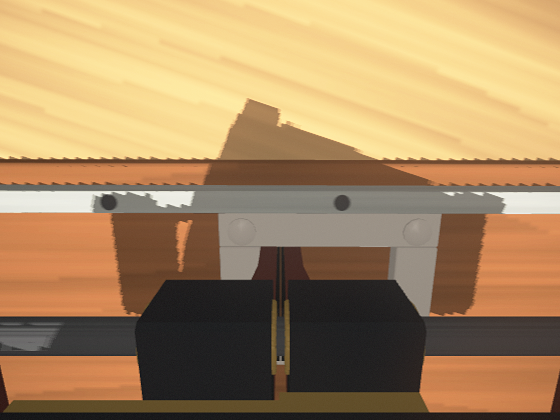

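Still flush (edge on row 213), and the finger is now at the +y inner window edge. I'll continue the slide.

{"api": "jog_arm", "payload": {
  "travel": [
    [-0.0045, 0.018, 0],
    [-0.0105, 0.036, 0],
    [-0.0165, 0.054, 0],
    [-0.0222, 0.0715, 0],
    [-0.028, 0.0895, 0],
    [-0.034, 0.107, 0],
    [-0.04, 0.125, 0],
    [-0.0455, 0.143, 0],
    [-0.0513, 0.161, 0],
    [-0.0571, 0.1785, 0]
  ],
  "dr": [
    [0, 0, 0],
    [0, 0, 0],
    [0, 0, 0],
    [0, 0, 0],
    [0, 0, 0],
    [0, 0, 0],
    [0, 0, 0],
    [0, 0, 0],
    [0, 0, 0],
    [0, 0, 0]
  ]
}}

```text
t: 7.55
ee_pos: [570.0, 52.4, 19.5]
orientation: [2.543, -1.839, -0.003]
ft_force: [-3.0, -6.6, 1.4]
width: 0.5
```

```bash
python3 - <<'E'
from m import *
w=grab('wrist','w4.png'); o=telemetry.get_obs(); print(o['ee_pos'],o['width'],o['ft_force'])
X=np.array([.950,.312]);d=np.array(o['ee_pos'][:2])-[537,-3.8];print(d@X, d@[-.312,.950], np.array(o['ft_force'][:2])@X)
E
```

```text
[569.70961522  53.31130604  19.49027944] 0.369874844717684 [-4.69589726 -3.329753    2.73131723]
48.8928619398688 44.05034079264754 -5.499985332886633
```

View pics/w4.png

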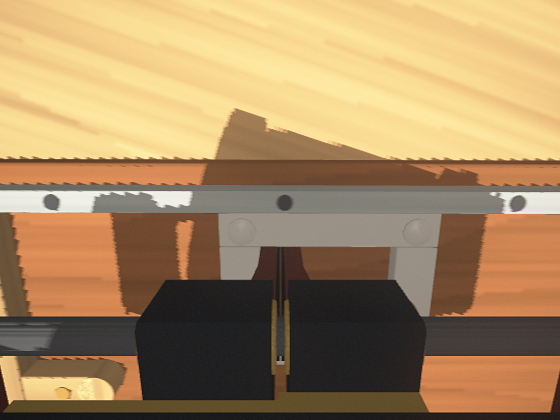

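Still flush on the rail; the end stop (left, near column 20) and keeper nose (100,375) are coming into view, and the frame clears the keeper.

{"api": "jog_arm", "payload": {
  "travel": [
    [-0.004, 0.017, 0],
    [-0.0095, 0.034, 0],
    [-0.015, 0.0505, 0],
    [-0.0205, 0.067, 0],
    [-0.026, 0.084, 0],
    [-0.0315, 0.1005, 0],
    [-0.037, 0.117, 0],
    [-0.0425, 0.134, 0],
    [-0.048, 0.1505, 0],
    [-0.0533, 0.1667, 0]
  ],
  "dr": [
    [0, 0, 0],
    [0, 0, 0],
    [0, 0, 0],
    [0, 0, 0],
    [0, 0, 0],
    [0, 0, 0],
    [0, 0, 0],
    [0, 0, 0],
    [0, 0, 0],
    [0, 0, 0]
  ]
}}

```text
t: 8.6
ee_pos: [548.1, 119.6, 19.5]
orientation: [2.543, -1.838, -0.004]
ft_force: [-1.4, -6.6, 2.5]
width: 0.3
```

```bash
python3 - <<'E'
from m import *
w=grab('wrist','w5.png'); o=telemetry.get_obs(); print(o['ee_pos'],o['width'],o['ft_force'])
X=np.array([.950,.312]);Y=np.array([-.312,.95]);d=np.array(o['ee_pos'][:2])-[537,-3.8];f=np.array(o['ft_force'][:2]);print(d@X, d@Y, f@X,f@Y)
E
```

```text
[547.81614323 120.40846245  19.5024851 ] 0.29414989851698214 [-3.45750551 -2.81833795  2.588932  ]
49.02837635513321 114.62340263440649 -4.163951670576908 -1.5986793321532038
```

View pics/w5.png

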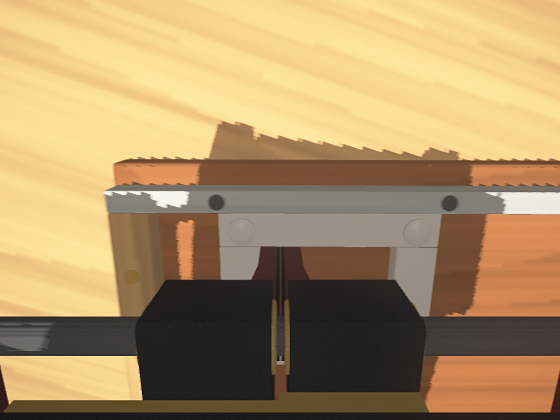

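The frame is in the pocket mouth and flush, with its leading edge at column 219 and the stop face near column 162, a gap of about 25 mm. Final approach, slower.

{"api": "jog_arm", "payload": {
  "travel": [
    [-0.001, 0.008, 0],
    [-0.0035, 0.016, 0],
    [-0.006, 0.024, 0],
    [-0.0085, 0.032, 0],
    [-0.011, 0.039, 0],
    [-0.0135, 0.046, 0],
    [-0.0155, 0.052, 0],
    [-0.017, 0.057, 0],
    [-0.0185, 0.061, 0],
    [-0.0195, 0.0646, 0]
  ],
  "dr": [
    [0, 0, 0],
    [0, 0, 0],
    [0, 0, 0],
    [0, 0, 0],
    [0, 0, 0],
    [0, 0, 0],
    [0, 0, 0],
    [0, 0, 0],
    [0, 0, 0],
    [0, 0, 0]
  ]
}}

```text
t: 9.65
ee_pos: [539.7, 145.5, 19.5]
orientation: [2.542, -1.837, -0.004]
ft_force: [-2.1, -7.9, 2.3]
width: 0.2
```

```bash
python3 - <<'E'
from m import *
w=grab('wrist','w6.png'); o=telemetry.get_obs(); print(o['ee_pos'],o['width'],o['ft_force'])
X=np.array([.950,.312]);Y=np.array([-.312,.95]);d=np.array(o['ee_pos'][:2])-[537,-3.8];f=np.array(o['ft_force'][:2]);print(d@X, d@Y, f@X,f@Y)
E
```

```text
[539.58045375 145.70003071  19.51089335] 0.5837417728993685 [-1.94148961 -6.44438493  3.54767085]
49.09544064347298 141.21992760641623 -3.8550632234907507 -5.516420924378957
```

{"api": "jog_arm", "payload": {
  "travel": [
    [0.001, 0.002, 0],
    [0.0005, 0.004, 0],
    [0, 0.005, 0],
    [-0.0005, 0.006, 0],
    [-0.001, 0.007, 0],
    [-0.0012, 0.008, 0],
    [-0.0014, 0.009, 0],
    [-0.0016, 0.01, 0],
    [-0.0016, 0.01, 0],
    [-0.0016, 0.01, 0]
  ],
  "dr": [
    [0, 0, 0],
    [0, 0, 0],
    [0, 0, 0],
    [0, 0, 0],
    [0, 0, 0],
    [0, 0, 0],
    [0, 0, 0],
    [0, 0, 0],
    [0, 0, 0],
    [0, 0, 0]
  ]
}}

```text
t: 10.7
ee_pos: [539.1, 147.2, 19.5]
orientation: [2.541, -1.834, -0.003]
ft_force: [-0.2, -18.3, 3.0]
width: 0.3
```

```bash
python3 - <<'E'
from m import *
w=grab('wrist','w7.png'); o=telemetry.get_obs(); print(o['ee_pos'],o['width'],o['ft_force'])
X=np.array([.950,.312]);Y=np.array([-.312,.95]);d=np.array(o['ee_pos'][:2])-[537,-3.8];f=np.array(o['ft_force'][:2]);print(d@X, d@Y, f@X,f@Y)
E
```

```text
[539.09164928 147.22284174  19.51718045] 0.538570719681966 [ -0.34494277 -18.48136923   3.3283696 ]
49.10619343614236 142.8191050830099 -6.093882834497547 -17.449678624239514
```

View pics/w7.png

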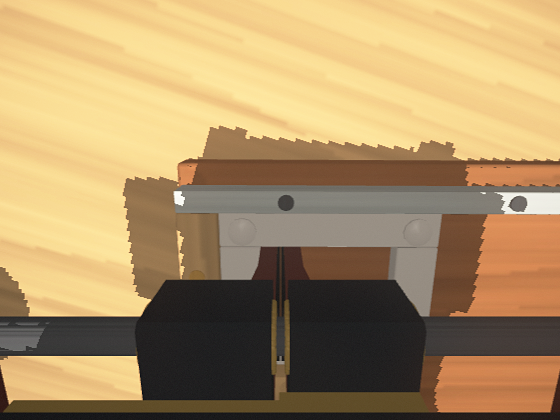

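The frame is seated: its leading edge is at the stop (column 218), its long edge is on the rail (row 213), and the force rose to 17 N with no further travel. I'll back the finger off both faces and lift out.

{"api": "jog_arm", "payload": {
  "travel": [
    [-0.0014, -0.006, 0],
    [-0.0028, -0.012, 0],
    [-0.0056, -0.023, 0],
    [-0.0056, -0.023, 0],
    [-0.0056, -0.023, 0.03],
    [-0.0056, -0.023, 0.08],
    [-0.0056, -0.023, 0.16],
    [-0.0056, -0.023, 0.25],
    [-0.0056, -0.023, 0.35],
    [-0.0056, -0.023, 0.45]
  ],
  "dr": [
    [0, 0, 0],
    [0, 0, 0],
    [0, 0, 0],
    [0, 0, 0],
    [0, 0, 0],
    [0, 0, 0],
    [0, 0, 0],
    [0, 0, 0],
    [0, 0, 0],
    [0, 0, 0]
  ]
}}

```text
t: 11.75
ee_pos: [536.6, 138.3, 201.9]
orientation: [2.542, -1.834, -0.002]
ft_force: [0.6, 0.5, -1.1]
width: 0.5
```

```bash
python3 - <<'E'
from m import *
w=grab('wrist','w8.png'); o=telemetry.get_obs(); print(o['ee_pos'],o['ft_force'])
E
```

```text
[540.25692414 139.18770893 208.53547944] [ 2.22193596 -0.63244278  2.95559093]
```

View pics/w8.png

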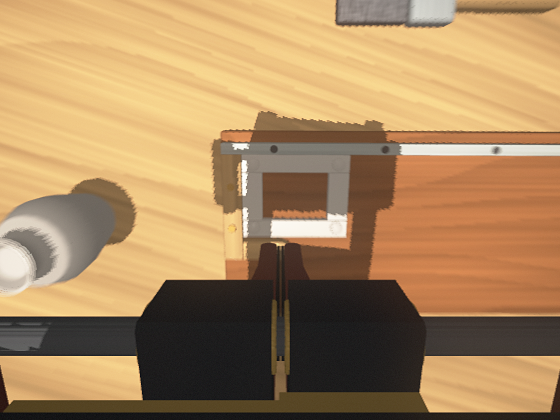

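Retracted: the frame is square in the pocket corner at about (295,195), and the vase and brush look undisturbed. One zoomed check of the gaps.

```bash
python3 - <<'E'
from m import *
w=grab('wrist'); A=w['pixels'][125:275,205:405,::-1]
cv2.imwrite('pics/z.png',cv2.resize(A,None,fx=4,fy=4,interpolation=cv2.INTER_CUBIC))
print([round(float(x),1) for x in proj(w,[[537+.95*75-.312*170,-3.8+.312*75+.95*170,25]])[0]])
t=grab('top'); s=telemetry.get_obs(); print(s['t'],s['ee_pos'])
E
```

```text
[240.6, 159.5]
11.9 [538.75424043 138.78204535 203.27772698]
```

View pics/z.png

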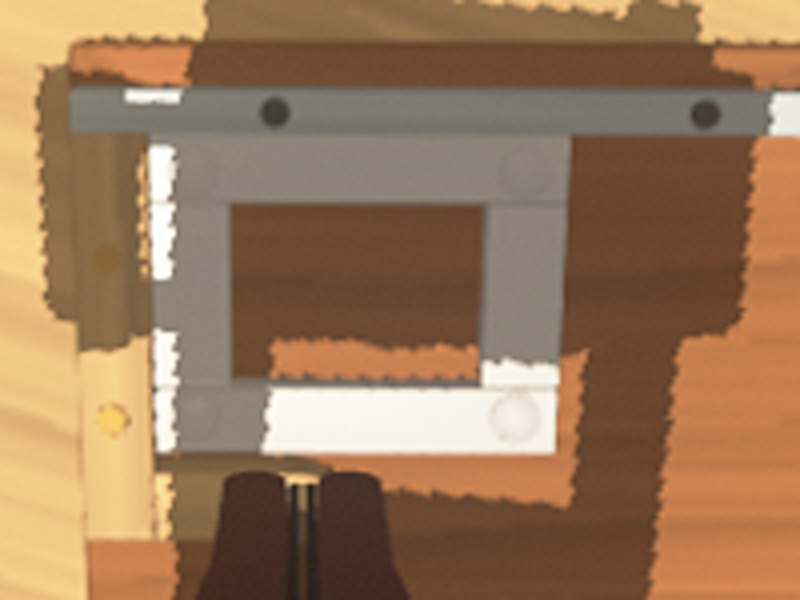

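The zoom shows no gap at the rail (crop row 133) or at the end stop (crop column 150), and the frame is square and flat. I'm handing the job in.

```bash
python3 -c "
from workcell import ticket; print(ticket.close_job())"
```

```text
the job is handed in; nothing more can be done
None
```

The frame is seated in the pocket against both the rail and the end stop, and the job was handed in at about 12 s of the 48 s allowed. The hand-in gives no verdict.

- **What I did:** I put the shut fingertip into the frame's window and pushed the frame flush on the rail near where it lay, at about jig y = -90 mm. I then slid it along the rail with a press of about 5 N, pushed it against the end stop until the force reached 17 N, backed off and lifted out.
- **Last checks:** The final close-up showed no visible gap at the rail or the end stop, with the frame flat and square. The vase and brush looked undisturbed.
- **Not checked:** The bowl was out of view in the last pictures, but the tool passed well above it. I judged the seating from the push force and the pictures; I did not measure the frame's final position in numbers.
- **Small disagreement:** The finger's y reading at home was about 5 mm further than I predicted. I put that down to the finger's assumed thickness and the 1–2 mm calibration error. The force and the pictures both showed the frame against the stop.

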